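# Take the empty reel off the solder stand

### The job

The yellow solder reel on the blue-cheeked stand is empty: take it off. Draw the red-knobbed axle straight out of the bushes without dragging, turning or tipping the stand, and lay it flat in the shallow black tray; put the empty reel in the blue bin. Leave the full reels and everything else on the bench alone.

Things in the scene. Friction and masses are not known exactly. Their poses are not given: they have to be found in the camera images.
- stand: Solder reel stand, loose, about 2 kg: grey base plate 130 (x) x 100 (y) x 16 mm and two upright blue cheeks, 56 mm wide (x), at y = -34 to -29 and +29 to +34 mm, tops 78 mm above the bench. The axle runs level along its y, 62 mm above the bench, through a 13 mm hole in each cheek. Origin: middle of the underside; z up; +y towards the knob, the way the axle draws out.
- bush_mouth (a point): Outer end of the brass bush on the +y cheek, on the axle's line: 46 mm from the stand's middle along its +y, 62 mm above the bench. Bush 22 mm in diameter, bore 13 mm.
- tie_rods (a point): Midway between two 6 mm steel rods that join the cheeks below the reel, at the stand's x = -14 and +14 mm, 25 mm above the bench. They catch the reel once the axle is out.
- axle: Steel rod 12 mm in diameter with a red cylindrical knob 20 mm in diameter, 40 mm long; about 80 g, 137 mm long. Origin on the axis in the middle of the knob, +y outwards. Collar 18 mm in diameter at y = -31 to -27 mm, rod end at y = -117 mm. It starts fully in, its origin 78 mm from the stand's middle along the stand's +y. Held only by its fit (1 mm play in the bushes); clear after 86 mm in line.
- axle_tip (a point): Centre of the rod's free end, 117 mm from the middle of the knob.
- reel: Empty yellow plastic reel, about 35 g: core 36 mm in diameter, flanges 64 mm in diameter, 54 mm wide, 48 mm free between the flanges, bore 14 mm along y; origin at its centre. Hangs on the axle between the cheeks, centre 60 mm above the bench; drops about 4 mm on to the tie rods when the axle is out. Pinch the core from above between the flanges, closing across the axle line, and lift straight up.
- tray: Shallow black tray, fixed, 210 mm (x) x 140 mm (y) outside, 20 mm high, walls and floor 4 mm; for the axle. Origin: middle of the underside.
- bin: Open blue bin for empty reels, fixed, 160 x 160 mm outside, 70 mm high (a rim lip stands out 4 mm), walls and floor 5 mm. Origin: middle of the underside.
- housing1: Loose bystander: black moulded housing 42 x 86 x 34 mm with a silver metal block on top; origin in the middle of its underside.
- housing2: Loose bystander: black moulded housing 42 x 86 x 34 mm with a silver metal block on top; origin in the middle of its underside.
- housing3: Loose bystander: black moulded housing 42 x 86 x 34 mm with a silver metal block on top; origin in the middle of its underside.
- full_reel1: Loose bystander: FULL solder reel, yellow flanges 64 mm in diameter, silver wound body, 54 mm high, standing on one flange; origin in the middle of its underside. Not part of the job.
- full_reel2: Loose bystander: FULL solder reel, yellow flanges 64 mm in diameter, silver wound body, 54 mm high, standing on one flange; origin in the middle of its underside. Not part of the job.
- flux_bottle: Loose bystander: small amber flux bottle, 38 mm in diameter, 85 mm high, red cap; origin in the middle of its underside.
- screwdriver: Loose bystander: screwdriver with an orange handle, 180 mm long, lying on the bench; origin below the middle of its length.
There are look-alikes about, which are no part of the job. There is more than one size of the reel; the one meant has the size given above. Of the things that look like the bin, the larger one is meant.

How it is judged:
By the outcome, as a careful person would: the job done as asked, in the order asked, and still so for the second after the job is handed in, with the robot touching nothing.
It also fails if it takes over 54 s, if anything falls off the work surface, if the arm or the gripper's body presses on something with over 40 N, if the wrist force passes 120 N, or if a joint passes its speed limit or range.

### The arm

A 6-joint arm with a two-finger parallel gripper is mounted at the origin on the work surface. World frame = base frame: x ahead of the robot, y to its left, z up, the work surface at z = 0. Lengths are in mm, angles in rad, forces in N, time in s.
With the tool pointing down it reaches from about 350 to 975 mm from the base axis. Payload 7.1 kg.
Tool frame: the origin (TCP) lies at the very end of the fingers, on their centre line; the grasp point (between the pads) lies tcp_to_grasp behind it (tcp_to_grasp is the distance from the TCP to the grasp point, in mm); z points along the fingers, x is the direction in which the jaws open and shut, and the axes are right-handed (so a half turn about z gives the same grasp; the last joint's range is limited). The gripper opens to 88 mm and grips with 3 to 60 N. Pads are 20 mm wide; open, the fingers measure 115 mm over their backs; the gripper's body (75 mm by 178 mm) begins 61 mm behind the grasp point.
Start: joints at [-0.019, 0.423, 1.63, -0, 1.089, -0.019], TCP at [624.984, 0.026, 222.675] pointing down, gripper open.
Joint ranges: [-3, 3], [-0.9, 2.11], [0.09, 2.58], [-1.31, 4.45], [0.11, 2.69], [-2.54, 2.54]. Speed limits (rad/s): [2.39, 2.39, 3.01, 3.14, 3.14, 3.14].

### API

Orientations are given as a rotation vector (axis times angle).
In Python, from workcell import get_obs, get_image, close_job, recognise, mark_of, tcp_to_grasp gives the robot as it stands. The module is installed in compiled form; this text tells all that it offers.
- The arm moves only by the tool move_arm, never from a script. Its argument "motion" is a list of rows, each a list of 7 numbers: the shift along the world's x, y, z in mm, then the turn, a rotation vector about the world's x, y, z in rad, then the finger opening in mm, from 0 to 87.8. A call has 1 to 5 rows; each row is the pose to reach, as a shift and turn from the pose commanded when the call began; what a row does not reach only later rows make up. A row lasts 1/12 s, in which the tool goes at most 41.7 mm and 7.16 degrees, less where a joint would pass 70% of its speed; a pose out of reach is approached as far as the arm can. A call with a gripper value outside its range is refused whole. The fingers move at their own pace and stop on an object; the grip force is fixed at half the most. Time passes only in rows, so rows that repeat a pose let the fingers close. It gives the time, the measured TCP pose, the force and the opening at its end, in the units of the state.
- get_obs(): the state, without advancing time (a new reading comes with each control period).
- get_image(name): name is "scene" or "side" or "wrist"; returns a dict with "color" (384x512x3 uint8, red, green, blue), "mtx" (3x3 intrinsics, pixels), "camera_from_world" (4x4, takes a point from world to camera coordinates). Camera axes: x right, y up, looking along -z (the intrinsics and any distortion apply to the point x, -y, -z); pixel columns grow to the right and rows downward; lengths in mm; the calibration is good to about 2 mm. A picture is of the moment at which its call begins. There is no depth.
- close_job(): hands the job in, once; it reports no verdict.
Trained networks look in a picture, given as the dict that the camera call returned (one of the last four; its "shot" number tells which), for a name from the list of things; names that differ only in an ending like _2 or _b are one class to them, and where a whole thing is asked for, a point or a joint stands for the part that bears it (a point fixed in the world has none). Each returns a list of dicts, best first, with "p" (0 to 1); they miss things now and then, are a little off and sometimes report something else, mostly with a low value. They report only what shows in the picture. A call takes as long as a camera call. They do not tell look-alikes from the thing itself.
- recognise(picture, label): "bbox" ([centre column, centre row, width, height] in pixels, round what is visible of it).
- mark_of(picture, label): "location" ([row, column] in pixels: a listed point, or the origin of a listed thing).
The state is a dict: "t": time; "qpos": joint angles; "qvel": joint speeds; "joint_torque": joint torques, N m; "ee_pos": TCP position; "orientation": TCP orientation; "ft_force": force on the tool from outside, world axes, zero at the start; "moment": the same for the moment, N m; "width": finger opening in mm.
Only numpy, scipy, OpenCV 4.12 (cv2) and the standard library are available. Lean on these libraries where they do the work, as an engineer would, in place of code of your own. Each camera call takes 0.05 s, during which the arm holds its last target. There are 200 camera calls.

## Working session

There is one attempt and no reset: what is moved stays moved. The work goes in short steps, Python scripts to look and compute and a tool call to move; the robot and the scene stay as the last step left them, time stands still between calls to the robot, and variables do not carry over. Pictures are saved under pics/ and viewed, about 8 in all and at most 12, crops included, and the job is handed in when it is done.

Besides the shell and the picture viewer there is one more tool, called in YAML: its name, and indented under it one key for each argument. move_arm: Moves the arm, as the interface text tells. Its arguments: {"type":"object","properties":{"motion":{"type":"array"}},"required":["motion"]}

```bash
ls; mkdir -p pics; cat > h.py <<'E'
import numpy as np, cv2
from workcell import *
def proj(im,P):
    P=np.atleast_2d(P).astype(float); T=im["camera_from_world"]
    c=P@T[:3,:3].T+T[:3,3]; c=c*[1,-1,-1]
    u=c@np.array(im["mtx"]).T
    return u[:,:2]/u[:,2:]
def ray(im,uv):
    T=np.array(im["camera_from_world"]); d=np.linalg.solve(np.array(im["mtx"]),[uv[0],uv[1],1.])*[1,-1,-1]
    R=T[:3,:3]; return -R.T@T[:3,3], R.T@d
def atz(im,uv,z):
    o,d=ray(im,uv); return o+d*(z-o[2])/d[2]
def tri(obs):
    A=np.zeros((3,3));b=np.zeros(3)
    for im,uv in obs:
        o,d=ray(im,uv);d/=np.linalg.norm(d);M=np.eye(3)-np.outer(d,d);A+=M;b+=M@o
    return np.linalg.solve(A,b)
def save(im,n): cv2.imwrite(f"pics/{n}.png",im["color"][:,:,::-1])
E
python3 - <<'E'
from h import *
np.set_printoptions(precision=1,suppress=True)
print(tcp_to_grasp, get_obs())
ims={n:get_image(n) for n in("scene","side","wrist")}
print(ims["scene"].keys())
cv2.imwrite("pics/a.png",np.hstack([ims[n]["color"] for n in("scene","side")])[:,:,::-1]) if 0 else [save(ims[n],"a_"+n) for n in ims]
Z=dict(stand=0,bush_mouth=62,tie_rods=25,axle=62,axle_tip=62,reel=60,tray=0,bin=0)
for n,im in ims.items():
    print(n, np.linalg.inv(im["camera_from_world"])[:3,3])
    for l in Z:
        for m in mark_of(im,l)[:3]:
            r,c=m["location"]; print("  ",l,round(m["p"],2),np.array([c,r]),atz(im,(c,r),Z[l]))
E
```

```text
pics
18.700000000000003 {'t': 0.0, 'qpos': array([-0. ,  0.4,  1.6,  0. ,  1.1, -0. ]), 'qvel': array([ 0.,  0.,  0., -0., -0.,  0.]), 'joint_torque': array([  0. , -54.5, -27.4,   0.1,   0. ,  -0. ]), 'ee_pos': array([624.5,   0. , 221.9]), 'orientation': array([-3.1,  0. ,  0. ]), 'ft_force': array([0. , 0.6, 0.1]), 'moment': array([-0.,  0., -0.]), 'width': 87.94959869126022}
dict_keys(['color', 'mtx', 'camera_from_world', 'shot'])
scene [849.3 513.1 902.7]
   stand 0.77 [244.8 183. ] [507. -74.   0.]
   bush_mouth 0.7 [262.2 188.3] [501.2   6.   62. ]
   bush_mouth 0.67 [253.1 179.2] [505.1 -32.4  62. ]
   bush_mouth 0.48 [176.1 252.3] [775.1  52.1  62. ]
   tie_rods 0.94 [245.6 178.9] [507.  -68.7  25. ]
   tie_rods 0.29 [305.5 188.1] [385.7  47.5  25. ]
   axle 0.48 [261.4 191.2] [508.2  12.7  62. ]
   axle_tip 0.75 [354.2 307.4] [509.6 380.4  62. ]
   reel 0.93 [282.8 146.4] [369.7 -86.9  60. ]
   reel 0.68 [232.5 145. ] [ 487.4 -169.4   60. ]
   reel 0.6 [238.2 171.2] [523.6 -78.8  60. ]
   tray 0.77 [353.1 307.9] [487.5 370.2   0. ]
   bin 0.97 [193.9 117.7] [ 505.6 -388.   
[... 336 characters left out ...]
eel 0.75 [220.  253.8] [ 353.3 -115.9   60. ]
   reel 0.56 [267.2 213.1] [517.5 -72.1  60. ]
   tray 0.73 [176.8 144.2] [471.2 367.2  -0. ]
   bin 0.67 [337.7 320.3] [ 501.4 -375.2    0. ]
   bin 0.58 [244.  349.9] [ 291.1 -317.7    0. ]
wrist [624.   76.8 384.9]
   stand 0.64 [177.2 218. ] [512.4 -71.2   0. ]
   stand 0.34 [171.3 224.9] [504.1 -80.7   0. ]
   bush_mouth 0.77 [154.4 200.6] [507.8 -27.8  62. ]
   axle 0.61 [155.2 203.5] [508.4 -31.   62. ]
   axle 0.56 [149.  170.8] [505.3   4.4  62. ]
   reel 0.93 [ 44.4 249.4] [379.4 -85.4  60. ]
   reel 0.64 [164.4 241.6] [513.6 -75.9  60. ]
   reel 0.63 [145.7 325.1] [ 481.9 -184.9   60. ]
   tray 0.53 [340.3 285.8] [ 727.3 -169.9    0. ]
```

```bash
python3 - <<'E'
import cv2,numpy as np
a=[cv2.imread(f"pics/a_{n}.png") for n in("scene","side","wrist")]
c=[cv2.resize(a[0],None,fx=.78,fy=.78),cv2.resize(a[1],None,fx=.78,fy=.78)]
top=np.hstack(c)[:, :798]
cr=cv2.resize(a[0][140:220,200:300],(400,290),interpolation=3)
cs=cv2.resize(a[1][170:270,220:320],(398,290),interpolation=3)
o=np.vstack([top[:, :798],np.hstack([cr,cs])])
cv2.imwrite("pics/b.png",o);print(o.shape)
E
```

```text
(590, 798, 3)
```

View pics/b.png

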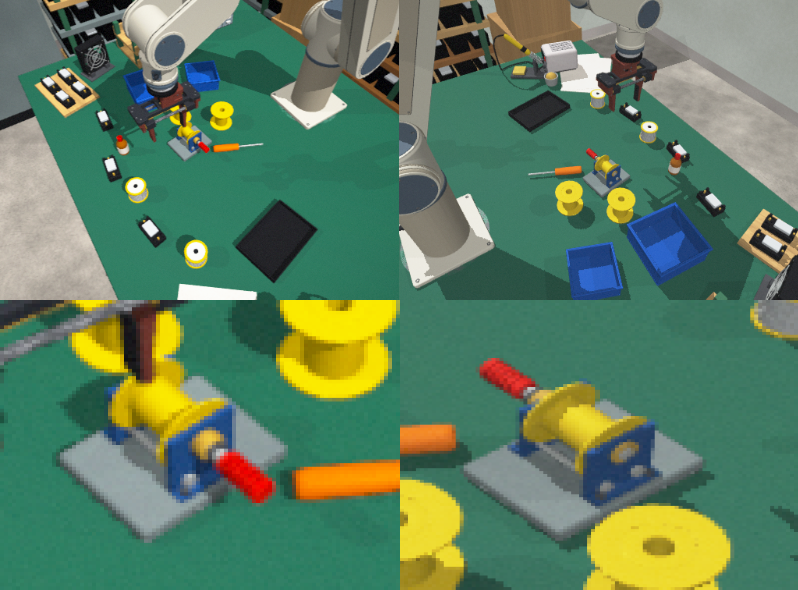

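View pics/a_wrist.png

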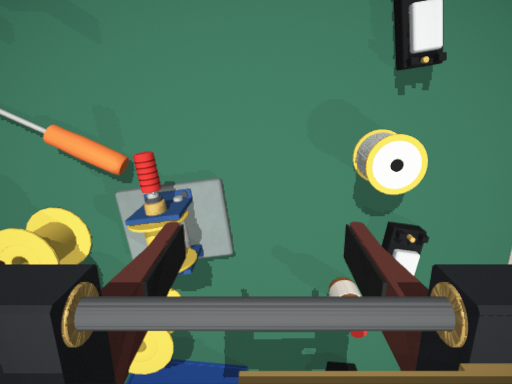

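The wrist picture shows the stand (base around 175,220, axle drawing out to about +y, knob at 147,172), with the screwdriver handle end at (125,165) close to the knob. The overview shows the tray, rotated, at scene (353,308) and the larger bin on the right in side (338,320). I'll move the wrist camera over the stand for a precise measurement.

move_arm:
  motion:
    - [-30,-15,-10,0,0,0,87.8]
    - [-60,-30,-25,0,0,0,87.8]
    - [-90,-45,-40,0,0,0,87.8]
    - [-115,-60,-52,0,0,0,87.8]
    - [-115,-60,-52,0,0,0,87.8]

```text
t: 1.77
ee_pos: [503.4, -61.1, 168.0]
orientation: [-3.141, 0.002, 0.013]
ft_force: [-0.4, 0.3, -0.2]
width: 87.7
```

```bash
python3 - <<'E'
from h import *
np.set_printoptions(precision=2,suppress=True)
im=get_image("wrist"); save(im,"w1"); o=get_obs()
print(o["t"],o["ee_pos"],o["orientation"],o["ft_force"])
print(np.linalg.inv(im["camera_from_world"])[:3],im["mtx"])
p=o["ee_pos"]
print("tips",proj(im,[p+[44,0,0],p-[44,0,0],p]))
import pickle; pickle.dump(im,open("w1.pkl","wb"))
E
```

```text
1.8167 [506.94 -60.66 169.59] [-3.14  0.    0.01] [0.41 0.32 1.03]
[[  1.    -0.     0.01 504.17]
 [ -0.     0.96   0.28  15.6 ]
 [ -0.01  -0.28   0.96 331.  ]] [[321.47   0.   264.25]
 [  0.   321.47 189.76]
 [  0.     0.     1.  ]]
tips [[352.24 242.52]
 [191.62 242.28]
 [271.77 242.4 ]]
```

View pics/w1.png

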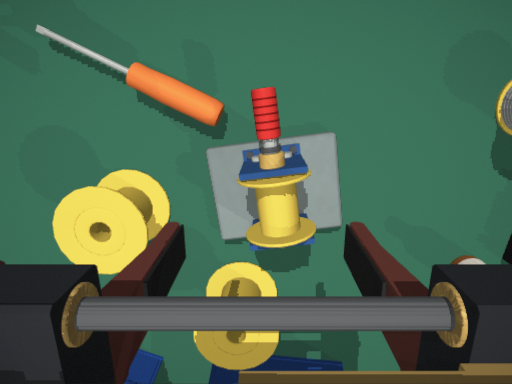

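The picture shows the knob at (265,115), bush at (271,158), reel at (278,210) and plate corners at about (207,150), (335,133), (342,225), (221,240). The screwdriver handle end is at (220,110), and the fingers are clear of everything. The arm was still settling, so I'll let it settle and fit the pose.

move_arm:
  motion:
    - [0,0,0,0,0,0,87.8]
    - [0,0,0,0,0,0,87.8]
    - [0,0,0,0,0,0,87.8]

```text
t: 2.07
ee_pos: [511.7, -59.7, 171.4]
orientation: [3.141, 0.001, 0.003]
ft_force: [-0.2, -0.3, 0.9]
width: 87.5
```

```bash
cat > fit.py <<'E'
from h import *
from scipy.optimize import minimize
np.set_printoptions(precision=2,suppress=True)
S=4
def hullmask(uv,shape):
    m=np.zeros((shape[0]*S,shape[1]*S),np.uint8)
    h=cv2.convexHull(np.round(((uv+.5)*S-.5)).astype(np.int32)); cv2.fillConvexPoly(m,h,1); return m
def cyl(r,y0,y1):
    t=np.linspace(0,2*np.pi,40); return np.array([[r*np.cos(a),y,r*np.sin(a)] for y in(y0,y1) for a in t])
KN=cyl(10,58,98)+[0,0,62]; BASE=np.array([[x,y,z] for x in(-65,65) for y in(-50,50) for z in(0,16)],float)
def place(M,p):
    c,s=np.cos(p[2]),np.sin(p[2]); return M@np.array([[c,s,0],[-s,c,0],[0,0,1]])+[p[0],p[1],0]
def masks(im,p0):
    hsv=cv2.cvtColor(im["color"],cv2.COLOR_RGB2HSV); H,s,v=[hsv[...,i].astype(int) for i in range(3)]
    red=((H<6)|(H>172))&(s>150)&(v>70); grey=(s<60)&(v>80)
    out=[]
    for m,M in((red,KN),(grey,BASE)):
        roi=hullmask(proj(im,place(M,p0)),m.shape); roi=cv2.resize(cv2.dilate(roi,np.ones((8*S,8*S))),m.shape[::-1],interpolation=0)
        m=(m&(roi>0)).astype(np.uint8)
        if M is BASE: m=cv2.morphologyEx(m,cv2.MORPH_OPEN,np.ones((3,3)))
        n,l,st,_=cv2.connectedComponentsWithStats(m)
        if M is KN: m=(l==1+st[1:,4].argmax())
        m=cv2.resize(m.astype(np.float32),None,fx=S,fy=S,interpolation=cv2.INTER_LINEAR)>.5
        pts=np.argwhere(m)[:,::-1].astype(np.int32); hm=np.zeros(m.shape,np.uint8); cv2.fillConvexPoly(hm,cv2.convexHull(pts),1)
        out.append(hm)
    return out
def fit(im,p0,use=(0,1)):
    mk=masks(im,p0)
    def iou(p):
        c=0
        for i in use:
            r=hullmask(proj(im,place((KN,BASE)[i],p)),im["color"].shape[:2]); c+=1-(r&mk[i]).sum()/(r|mk[i]).sum()
        return c
    b=min((minimize(iou,p0,method="Nelder-Mead",options=dict(initial_simplex=np.array(p0)+np.array([[0,0,0],[6*k,0,0],[0,6*k,0],[0,0,.1*k]]),xatol=.02)) for k in(1,-1,.4)),key=lambda r:r.fun)
    return b.x,b.fun
E
python3 - <<'E'
from fit import *
import pickle
o=get_obs(); print(o["t"],o["ee_pos"],o["orientation"],o["ft_force"])
for n in("wrist","scene","side"):
    im=get_image(n); save(im,"c_"+n)
    for u in((0,1),(0,),(1,)): print(n,u,*fit(im,[511,-73,.07],u))
    if n=="wrist":
        p=o["ee_pos"]; print("tips",proj(im,[p+[44,0,0],p-[44,0,0],p]))
        print([ (m["location"],m["p"]) for m in mark_of(im,"axle")], [ (m["location"],m["p"]) for m in mark_of(im,"bush_mouth")])
    elif 1:
        for l in("tray","bin"): print(l,[(atz(im,m["location"][::-1],0),m["p"]) for m in mark_of(im,l)[:2]])
E
```

```text
2.0667 [511.65 -59.69 171.41] [3.14 0.   0.  ] [-0.2  -0.27  0.93]
wrist (0, 1) [513.07 -73.99   0.13] 0.04663279698699585
wrist (0,) [512.1  -73.96   0.11] 0.032855939342881224
wrist (1,) [513.32 -73.95   0.14] 0.018085908063300682
tips [[344.85 241.8 ]
 [185.72 241.98]
 [265.34 241.89]]
[([117.4, 255.4], 0.7)] [([153.0, 256.9], 0.86)]
scene (0, 1) [512.72 -73.86   0.12] 0.12123152573057105
scene (0,) [512.09 -74.58   0.11] 0.07240704500978479
scene (1,) [513.16 -73.93   0.13] 0.041934139224676925
tray [(array([488.45, 369.84,   0.  ]), 0.61)]
bin [(array([ 512.94, -387.82,    0.  ]), 0.84)]
side (0, 1) [512.83 -74.05   0.12] 0.1722394302182637
side (0,) [511.76 -73.85   0.11] 0.12069825436408976
side (1,) [514.5  -74.33   0.13] 0.04001610895511465
tray [(array([476.51, 368.61,   0.  ]), 0.91)]
bin [(array([ 296.23, -322.91,    0.  ]), 0.83), (array([ 505.03, -376.15,    0.  ]), 0.65)]
```

```bash
python3 - <<'E'
import fit
from fit import *
def box(x,y,h): return np.array([[a,b,c] for a in(-x/2,x/2) for b in(-y/2,y/2) for c in(0,h)],float)
def fitbox(im,M,f,p0,name):
    hsv=cv2.cvtColor(im["color"],cv2.COLOR_RGB2HSV).astype(int); m=f(hsv).astype(np.uint8)
    roi=cv2.resize(cv2.dilate(hullmask(proj(im,place(M,p0)),m.shape),np.ones((16*S,16*S))),m.shape[::-1],interpolation=0)
    m=cv2.morphologyEx(m&(roi>0),cv2.MORPH_OPEN,np.ones((3,3)))
    n,l,st,_=cv2.connectedComponentsWithStats(m); m=(l==1+st[1:,4].argmax()).astype(np.float32)
    m=cv2.resize(m,None,fx=S,fy=S)>.5
    hm=np.zeros(m.shape,np.uint8); cv2.fillConvexPoly(hm,cv2.convexHull(np.argwhere(m)[:,::-1].astype(np.int32)),1)
    def iou(p):
        r=hullmask(proj(im,place(M,p)),im["color"].shape[:2]); return 1-(r&hm).sum()/(r|hm).sum()
    best=min((minimize(iou,[p0[0],p0[1],a],method="Nelder-Mead",options=dict(initial_simplex=np.array([p0[0],p0[1],a])+np.array([[0,0,0],[10,0,0],[0,10,0],[0,0,.2]]))) for a in np.arange(-1.4,1.6,.35)),key=lambda r:r.fun)
    print(name,best.x,best.fun)
for n in("scene","side"):
    im=get_image(n)
    fitbox(im,box(210,140,20),lambda h:h[...,2]<45,[480,369,0],n+" tray")
    for nm,s,c in(("bin",168,(505,-380)),("small",134,(296,-322))): fitbox(im,box(s,s,70*s/168),lambda h:(abs(h[...,0]-110)<14)&(h[...,1]>120),[*c,0],n+" "+nm)
    print(n,"driver",[(atz(im,m["location"][::-1],12)) for m in mark_of(im,"screwdriver")[:1]])
E
```

```text
scene tray [484.42 368.87   0.21] 0.018037250844134656
scene bin [ 509.15 -375.24   -1.69] 0.08482187808365382
scene small [ 216.14 -408.97    0.93] 0.8506173835848599
scene driver [array([387.79,  36.9 ,  12.  ])]
side tray [484.63 367.31   0.21] 0.05581135761127387
side bin [ 512.25 -371.61    1.46] 0.021906478815478025
side small [ 291.37 -332.84    1.17] 0.057535959974984396
side driver [array([ 730.5 , -348.02,   12.  ])]
```

move_arm:
  motion:
    - [-4,25,-10,0,0,0.08,60]
    - [-8,50,-30,0,0,0.13,48]
    - [-8,64,-50,0,0,0.13,48]
    - [-8,64,-60,0,0,0.13,48]
    - [-8,64,-60,0,0,0.13,48]

```text
t: 3.13
ee_pos: [500.5, 4.4, 108.8]
orientation: [-3.135, -0.206, 0.006]
ft_force: [-0.8, -1.8, 0.6]
width: 58.1
```

move_arm:
  motion:
    - [0,0,0,0,0,0,48]
    - [0,0,0,0,0,0,48]
    - [0,0,0,0,0,0,48]
    - [0,0,0,0,0,0,48]

```text
t: 3.47
ee_pos: [502.7, 3.4, 111.5]
orientation: [3.135, 0.202, 0.003]
ft_force: [-0.1, -0.6, 0.1]
width: 47.9
```

```bash
python3 - <<'E'
from fit import *
im=get_image("wrist"); save(im,"w2"); o=get_obs()
print(o["t"],o["ee_pos"],o["orientation"],o["width"],o["ft_force"])
try: print(fit(im,[513,-74,.13],(0,)))
except Exception as e: print(e)
K=place(np.array([[0,58,62],[0,98,62],[0,78,62.]]),[513,-74,.13]); print(K,proj(im,K))
E
```

```text
3.5167 [502.58   3.49 111.45] [3.13 0.2  0.  ] 47.99217890450312 [-0.06  0.47  0.79]
(array([512.88, -74.44,   0.12]), np.float64(0.0669975186104218))
[[505.48 -16.49  62.  ]
 [500.3   23.17  62.  ]
 [502.89   3.34  62.  ]] [[265.   237.72]
 [264.95 183.94]
 [264.97 211.49]]
```

View pics/w2.png

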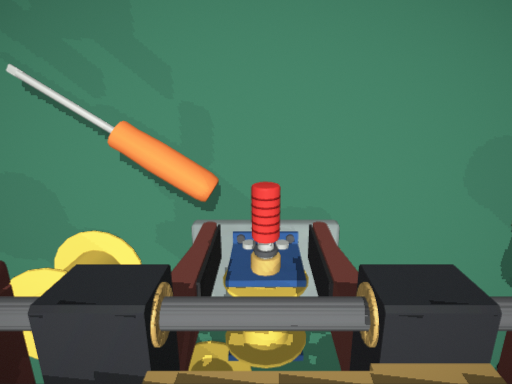

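The knob is at (265,212), midway between the fingers, and the axle is vertical in the picture, so the alignment is good. Descending.

move_arm:
  motion:
    - [0.3,0,-25,0,0,0,40]
    - [0.3,0,-45,0,0,0,34]
    - [0.3,0,-58,0,0,0,30]
    - [0.3,0,-58,0,0,0,28]
    - [0.3,0,-58,0,0,0,26]

```text
t: 3.93
ee_pos: [502.1, 3.8, 52.6]
orientation: [-3.135, -0.204, 0.002]
ft_force: [0.1, 0.4, 0.2]
width: 26.8
```

move_arm:
  motion:
    - [0,0,0,0,0,0,25]
    - [0,0,0,0,0,0,24]
    - [0,0,0,0,0,0,23]
    - [0,0,0,0,0,0,22]
    - [0,0,0,0,0,0,22]

```text
t: 4.35
ee_pos: [502.6, 4.0, 53.2]
orientation: [3.135, 0.204, 0.002]
ft_force: [-0.4, -0.1, 0.1]
width: 21.8
```

```bash
python3 - <<'E'
from fit import *
im=get_image("wrist"); save(im,"w3"); o=get_obs()
print(o["t"],o["ee_pos"],o["orientation"],o["width"],o["ft_force"])
hsv=cv2.cvtColor(im["color"],cv2.COLOR_RGB2HSV).astype(int)
m=((hsv[...,0]<4)|(hsv[...,0]>174))&(hsv[...,1]>200)&(hsv[...,2]>120)
for r in range(120,260,6):
    c=np.where(m[r])[0]
    if len(c): print(r,c.min(),c.max(),(c.min()+c.max())/2,len(c))
K=place(np.array([[0,58,62],[0,98,62],[0,78,62.]]),[513,-74,.13]); print(proj(im,K))
E
```

```text
4.4 [502.52   4.03  53.07] [3.13 0.2  0.  ] 22.166189343347554 [ 0.53 -0.81  0.13]
234 248 281 264.5 6
246 249 279 264.0 7
252 248 248 248.0 1
258 252 280 266.0 9
[[265.49 283.82]
 [265.54 214.82]
 [265.51 250.44]]
```

move_arm:
  motion:
    - [0,0,0,0,0,0,20.5]
    - [0,0,0,0,0,0,19.5]
    - [0,0,0,0,0,0,17]
    - [0,0,0,0,0,0,14]
    - [0,0,0,0,0,0,14]

```text
t: 4.82
ee_pos: [502.9, 4.1, 52.9]
orientation: [3.135, 0.204, 0.002]
ft_force: [1.5, 2.2, 1.7]
width: 19.3
```

move_arm:
  motion:
    - [-0.3,2,0,0,0,0,14]
    - [-0.7,5,0,0,0,0,14]
    - [-1.2,9,0,0,0,0,14]
    - [-1.8,14,0,0,0,0,14]
    - [-2.5,19,0,0,0,0,14]

```text
t: 5.23
ee_pos: [499.9, 23.4, 52.7]
orientation: [3.135, 0.204, 0.0]
ft_force: [3.0, -2.7, 0.6]
width: 19.0
```

```bash
python3 - <<'E'
from fit import *
o=get_obs(); print(o["ft_force"],o["moment"],o["ee_pos"],o["width"])
for n in("scene","side"):
    im=get_image(n); print(n,fit(im,[513,-74,.13],(1,)))
E
```

```text
[ 3.04 -2.69  0.62] [-0.38 -0.49  0.15] [499.86  23.43  52.7 ] 18.968469584308934
scene (array([510.68, -74.28,   0.13]), np.float64(0.04771178188899705))
side (array([514.56, -74.01,   0.11]), np.float64(0.043828494013401165))
```

move_arm:
  motion:
    - [-0.3,5,0,0,0,0,14]
    - [-0.9,11,0,0,0,0,14]
    - [-1.7,17,0,0,0,0,14]
    - [-2.5,23,0,0,0,0,14]
    - [-3.2,28,0,0,0,0,14]

```text
t: 5.75
ee_pos: [496.0, 51.7, 52.5]
orientation: [-3.135, -0.204, 0.001]
ft_force: [1.5, -1.9, 0.8]
width: 19.3
```

```bash
python3 - <<'E'
from fit import *
o=get_obs(); print(o["ft_force"],o["moment"],o["ee_pos"],o["width"])
for n in("scene","side"):
    im=get_image(n); print(n,fit(im,[513,-74,.13],(1,)))
E
```

```text
[ 1.55 -1.93  0.77] [-0.23 -0.22  0.08] [496.02  51.72  52.49] 19.309908458899873
scene (array([514.37, -77.37,   0.18]), np.float64(0.22699924793181248))
side (array([513.9 , -74.41,   0.11]), np.float64(0.046932728536415835))
```

move_arm:
  motion:
    - [-0.8,7,0,0,0,0,14]
    - [-1.7,14,0,0,0,0,14]
    - [-2.6,21,0,0,0,0,14]
    - [-3.5,28,0,0,0,0,14]
    - [-4.2,34,0,0,0,0,14]

```text
t: 6.27
ee_pos: [491.9, 85.9, 52.5]
orientation: [-3.135, -0.204, 0.001]
ft_force: [0.2, -0.2, 0.2]
width: 19.2
```

move_arm:
  motion:
    - [-0.7,5,0,0,0,0,14]
    - [-1.5,11,0,0,0,0,14]
    - [-2.5,19,0,0,0,0,14]
    - [-3.4,27,0,0,0,0,14]
    - [-4,32,0,0,0,0,14]

```text
t: 6.68
ee_pos: [488.2, 118.0, 52.7]
orientation: [-3.135, -0.204, 0.0]
ft_force: [0.1, -1.0, -0.7]
width: 19.2
```

```bash
python3 - <<'E'
from fit import *
o=get_obs(); print(o["t"],o["ft_force"],o["moment"],o["ee_pos"],o["width"])
a=[]
for n in("scene","side"):
    im=get_image(n); print(n,fit(im,[513,-74,.13],(1,))); 
    c=proj(im,[[505,20,40]])[0].astype(int); y,x=max(c[1]-70,0),max(c[0]-70,0)
    a.append(cv2.resize(im["color"][y:y+140,x:x+140,::-1],(400,400),interpolation=3))
    print(c,x,y)
cv2.imwrite("pics/d.png",np.hstack(a))
E
```

```text
6.6833 [ 0.09 -0.98 -0.73] [ 0.07 -0.01  0.03] [488.24 118.02  52.66] 19.235151636781566Traceback (most recent call last):
  File "<stdin>", line 5, in <module>
  File "fit.py", line 28, in fit
    mk=masks(im,p0)
  File "fit.py", line 22, in masks
    if M is KN: m=(l==1+st[1:,4].argmax())
                        ~~~~~~~~~~~~~~~^^
ValueError: attempt to get argmax of an empty sequence
```

```bash
sed -i 's/if M is KN: m=/if M is KN and n>1: m=/; s/pts=np.argwhere(m)/if not m.any(): out.append(np.zeros(m.shape,np.uint8)); continue\n        pts=np.argwhere(m)/' fit.py
python3 - <<'E'
from fit import *
a=[]
for n in("scene","side"):
    im=get_image(n); print(n,fit(im,[513,-74,.13],(1,))); 
    c=proj(im,[[505,20,40]])[0].astype(int); y,x=max(c[1]-70,0),max(c[0]-70,0)
    a.append(cv2.resize(im["color"][y:y+140,x:x+140,::-1],(400,400),interpolation=3))
    print(c,x,y)
cv2.imwrite("pics/d.png",np.hstack(a))
E
```

```text
scene (array([513.95, -71.3 ,   0.08]), np.float64(0.09802770603428035))
[263 197] 193 127
side (array([513.72, -73.85,   0.13]), np.float64(0.0413301662707839))
[243 198] 173 128
```

View pics/d.png

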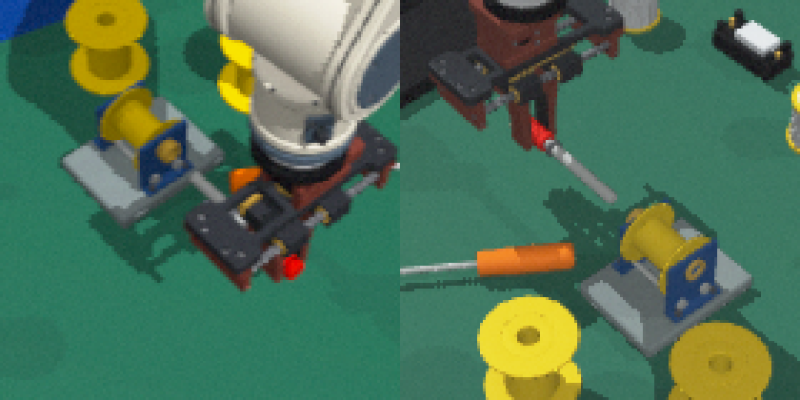

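The axle is fully out: the scene crop shows the bush empty and the rod in front of it, and the side crop shows the rod held level at (570,170). The stand's base fit still gives (513.7,-73.9,0.13). Next I lift the axle and turn it along the tray.

move_arm:
  motion:
    - [0,5,25,0,0,0,14]
    - [0,10,55,0,0,0.08,14]
    - [-4,25,75,0,0,0.2,14]
    - [-8,45,80,0,0,0.32,14]
    - [-12,65,80,0,0,0.44,14]

```text
t: 7.25
ee_pos: [477.6, 182.6, 134.8]
orientation: [-3.013, -0.89, -0.006]
ft_force: [1.3, -0.5, -0.2]
width: 19.5
```

move_arm:
  motion:
    - [-4,20,0,0,0,0.12,14]
    - [-8,40,0,0,0,0.24,14]
    - [-13,60,0,0,0,0.36,14]
    - [-18,80,0,0,0,0.48,14]
    - [-22,100,0,0,0,0.6,14]

```text
t: 7.67
ee_pos: [453.9, 282.6, 132.6]
orientation: [2.614, 1.742, -0.001]
ft_force: [0.9, -0.5, -0.9]
width: 19.3
```

move_arm:
  motion:
    - [-4,20,0,0,0,0.12,14]
    - [-8,40,0,0,0,0.24,14]
    - [-13,60,0,0,0,0.36,14]
    - [-17,76,0,0,0,0.48,14]
    - [-17,76,0,0,0,0.61,14]

```text
t: 8.08
ee_pos: [437.1, 360.4, 132.7]
orientation: [-1.974, -2.444, -0.002]
ft_force: [-0.9, -0.3, -0.2]
width: 19.2
```

move_arm:
  motion:
    - [0,0,-20,0,0,0,14]
    - [0,0,-40,0,0,0,14]
    - [0,0,-55,0,0,0,14]
    - [0,0,-55,0,0,0,14]
    - [0,0,-55,0,0,0,14]

```text
t: 8.5
ee_pos: [437.0, 357.4, 77.1]
orientation: [-1.984, -2.436, 0.003]
ft_force: [1.3, 0.6, 0.1]
width: 19.8
```

```bash
python3 - <<'E'
from fit import *
o=get_obs(); print(o["t"],o["ft_force"],o["moment"],o["ee_pos"],o["orientation"],o["width"],o["qpos"])
a=[]
for n in("scene","side"):
    im=get_image(n)
    c=proj(im,[[484,368,20]])[0].astype(int); y,x=max(min(c[1]-70,244),0),max(c[0]-70,0)
    a.append(cv2.resize(im["color"][y:y+140,x:x+140,::-1],(400,400),interpolation=3))
cv2.imwrite("pics/e.png",np.hstack(a))
E
```

```text
8.5 [1.29 0.61 0.14] [ 0.12 -0.01 -0.05] [436.96 357.35  77.07] [-1.98 -2.44  0.  ] 19.770823920858145 [ 0.66  0.54  1.85 -0.    0.75 -1.11]
```

View pics/e.png

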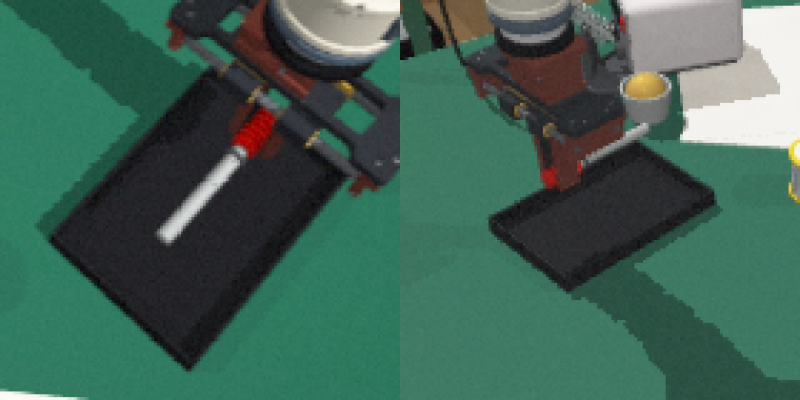

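The axle is level above the tray and parallel to its long side, from the knob at scene crop (255,130) to the tip at (165,235). Lowering.

move_arm:
  motion:
    - [0,0.5,-25,0,0,0,14]
    - [0,0.5,-45,0,0,0,14]
    - [0,0.5,-58,0,0,0,14]
    - [0,0.5,-66,0,0,0,14]
    - [0,0.5,-69,0,0,0,14]

```text
t: 9.02
ee_pos: [437.3, 358.3, 8.1]
orientation: [-1.983, -2.436, 0.001]
ft_force: [0.6, -0.1, -0.8]
width: 19.2
```

move_arm:
  motion:
    - [0,0,0,0,0,0,14]
    - [0,0,-0.5,0,0,0,14]
    - [0,0,-0.5,0,0,0,14]

```text
t: 9.27
ee_pos: [437.9, 359.0, 9.0]
orientation: [1.983, 2.436, 0.002]
ft_force: [1.0, -0.3, -1.3]
width: 19.2
```

move_arm:
  motion:
    - [0,0,-1,0,0,0,14]
    - [0,0,-1.5,0,0,0,14]
    - [0,0,-2,0,0,0,14]
    - [0,0,-2,0,0,0,14]

```text
t: 9.6
ee_pos: [437.5, 358.6, 6.3]
orientation: [1.983, 2.436, 0.0]
ft_force: [-0.7, 0.5, -1.1]
width: 18.8
```

move_arm:
  motion:
    - [0,0,0,0,0,0,20]
    - [0,0,0,0,0,0,22]
    - [0,0,0,0,0,0,26]
    - [0,0,0,0,0,0,32]
    - [0,0,0,0,0,0,36]

```text
t: 10.02
ee_pos: [437.5, 358.6, 6.2]
orientation: [1.983, 2.436, 0.0]
ft_force: [0.1, -0.1, 0.1]
width: 34.7
```

move_arm:
  motion:
    - [0,0,0,0,0,0,38]
    - [0,0,8,0,0,0,38]
    - [0,0,25,0,0,0,38]
    - [0,0,60,0,0,0,60]
    - [0,0,100,0,0,0,80]

```text
t: 10.43
ee_pos: [436.0, 357.5, 106.0]
orientation: [-1.983, -2.436, 0.007]
ft_force: [1.3, 1.0, 0.3]
width: 48.3
```

```bash
python3 - <<'E'
from fit import *
o=get_obs(); print(o["t"],o["ft_force"],o["ee_pos"],o["width"],o["qpos"])
a=[]
for n,P in(("scene",[484,368,20]),("side",[484,368,20]),("side",[513,-74,30]),("scene",[513,-74,30])):
    im=get_image(n)
    if P[1]<0: print(n,fit(im,[513,-74,.13],(1,)))
    c=proj(im,[P])[0].astype(int); w=70 if P[1]>0 else 45; y,x=max(min(c[1]-w,384-2*w),0),max(c[0]-w,0)
    a.append(cv2.resize(im["color"][y:y+2*w,x:x+2*w,::-1],(300,300),interpolation=3)); print(x,y,w)
cv2.imwrite("pics/f.png",np.vstack([np.hstack(a[:2]),np.hstack(a[2:])]))
E
```

```text
10.4333 [1.31 0.97 0.33] [436.02 357.47 105.98] 48.334528862714535 [ 0.67  0.5   1.84  0.    0.81 -1.11]
285 233 70
109 67 70
side (array([513.93, -73.91,   0.13]), np.float64(0.036874290526932474))
220 176 45
scene (array([512.8 , -74.65,   0.14]), np.float64(0.04000334057123767))
197 132 45
```

View pics/f.png

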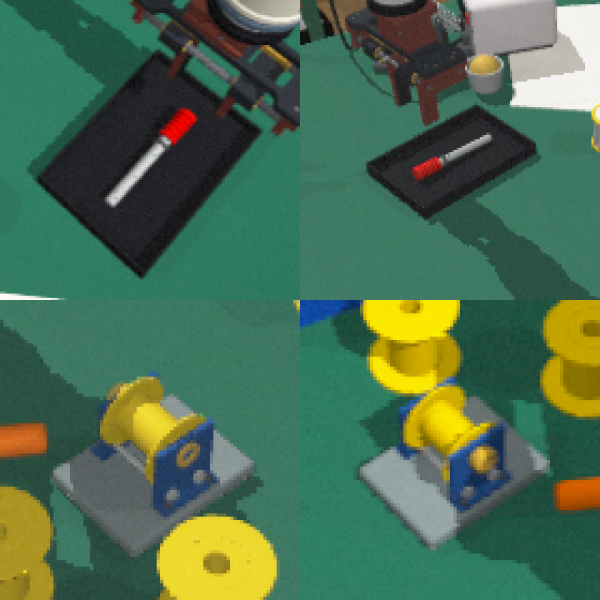

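The axle lies flat in the tray with both ends inside (crop knob at (178,125), tip at (110,200)). The stand fit is unchanged at (513.9,-73.9,0.13) and (512.8,-74.7,0.14), and the reel sits level on the tie rods. On to the reel.

move_arm:
  motion:
    - [5,-20,15,0,0,-0.11,70]
    - [10,-49,30,0,0,-0.22,70]
    - [15,-78,44,0,0,-0.33,70]
    - [20,-107,44,0,0,-0.44,70]
    - [25,-136,44,0,0,-0.55,70]

```text
t: 11.05
ee_pos: [461.9, 221.1, 149.6]
orientation: [-2.575, -1.8, 0.002]
ft_force: [0.1, -0.4, -0.3]
width: 69.9
```

move_arm:
  motion:
    - [5,-30,0,0,0,-0.11,70]
    - [10,-60,0,0,0,-0.22,70]
    - [15,-90,0,0,0,-0.33,70]
    - [20,-120,0,0,0,-0.44,70]
    - [25,-150,0,0,0,-0.55,70]

```text
t: 11.47
ee_pos: [486.2, 70.9, 148.7]
orientation: [-2.967, -1.032, 0.005]
ft_force: [0.7, -0.4, 0.5]
width: 69.9
```

move_arm:
  motion:
    - [5,-30,0,0,0,-0.11,64]
    - [10,-60,0,0,0,-0.22,64]
    - [15,-90,0,0,0,-0.33,64]
    - [20,-120,0,0,0,-0.44,64]
    - [26,-146,0,0,0,-0.55,64]

```text
t: 11.88
ee_pos: [512.0, -75.1, 148.6]
orientation: [-3.135, -0.187, 0.005]
ft_force: [0.2, 0.3, 0.6]
width: 63.7
```

move_arm:
  motion:
    - [0,0,0,0,0,0,64]
    - [0,0,0,0,0,0,64]
    - [0,0,0,0,0,0,64]
    - [0,0,0,0,0,0,64]
    - [0,0,0,0,0,0,64]

```text
t: 12.3
ee_pos: [512.9, -72.4, 149.8]
orientation: [-3.135, -0.2, 0.002]
ft_force: [-0.5, 0.3, -0.4]
width: 64.0
```

```bash
python3 - <<'E'
from fit import *
im=get_image("wrist"); o=get_obs(); print(o["t"],o["ft_force"],o["ee_pos"],o["orientation"],o["width"])
P=place(np.array([[0,0,56],[0,27,56],[0,-27,56],[-18,0,56],[18,0,56.],[-32,27,56],[32,27,56.]]),[513.2,-74,.13]);print(P[0],proj(im,P))
print([(m["location"],m["p"]) for m in mark_of(im,"reel")])
save(im,"w4")
E
```

```text
12.35 [0.15 1.03 0.68] [513.06 -72.44 149.97] [-3.14 -0.2   0.  ] 64.09761269990715
[513.2 -74.   56. ] [[264.98 195.29]
 [264.89 163.48]
 [265.07 225.39]
 [243.43 195.36]
 [286.54 195.22]
 [225.48 163.61]
 [304.32 163.35]]
[([196.8, 265.2], 0.94), ([193.5, 93.6], 0.88), ([308.0, 204.7], 0.84)]
```

View pics/w4.png

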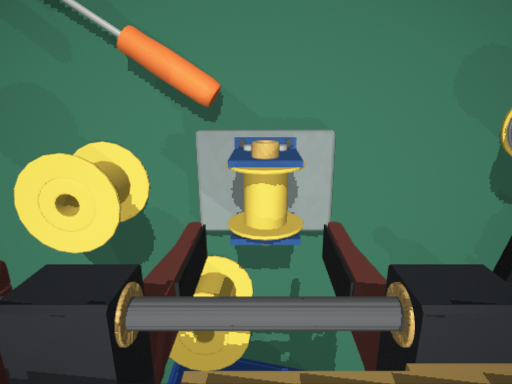

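The core is centred at column 265 between the fingers, the flanges are at rows 165 and 220, and the network's reel mark at (265,197) agrees within 1.5 px.

move_arm:
  motion:
    - [0.1,-2,-30,0,0,0,56]
    - [0.1,-2,-60,0,0,0,52]
    - [0.1,-2,-85,0,0,0,50]
    - [0.1,-2,-105,0,0,0,48]
    - [0.1,-2,-112.5,0,0,0,44]

```text
t: 12.82
ee_pos: [511.8, -74.7, 35.2]
orientation: [-3.134, -0.198, 0.006]
ft_force: [-0.6, -0.4, 0.4]
width: 45.3
```

move_arm:
  motion:
    - [0,0,0,0,0,0,41]
    - [0,0,0,0,0,0,39]
    - [0,0,0,0,0,0,37]
    - [0,0,0,0,0,0,35]
    - [0,0,0,0,0,0,32]

```text
t: 13.23
ee_pos: [514.2, -75.6, 38.9]
orientation: [3.135, 0.196, 0.003]
ft_force: [-0.2, 0.6, 1.6]
width: 34.2
```

move_arm:
  motion:
    - [0,0,0,0,0,0,30]
    - [0,0,0,0,0,0,30]
    - [0,0,3,0,0,0,30]
    - [0,0,8,0,0,0,30]
    - [0,0,14,0,0,0,30]

```text
t: 13.65
ee_pos: [513.4, -75.6, 52.0]
orientation: [3.135, 0.196, -0.0]
ft_force: [-0.1, -0.6, -1.3]
width: 34.6
```

move_arm:
  motion:
    - [0,0,12,0,0,0,30]
    - [0,0,30,0,0,0,30]
    - [0,0,55,0,0,0,30]
    - [0,0,85,0,0,0,30]
    - [0,0,115,0,0,0,30]

```text
t: 14.07
ee_pos: [512.9, -75.2, 168.5]
orientation: [-3.135, -0.196, 0.001]
ft_force: [0.8, 0.5, -0.5]
width: 34.3
```

```bash
python3 - <<'E'
from fit import *
o=get_obs(); print(o["t"],o["ft_force"],o["ee_pos"],o["width"])
a=[]
for n in("scene","side"):
    im=get_image(n); print(n,fit(im,[513,-74,.13],(1,)))
    a.append(cv2.resize(im["color"][:,:,::-1],(400,300),interpolation=3))
cv2.imwrite("pics/g.png",np.hstack(a))
E
```

```text
14.0667 [ 0.76  0.54 -0.51] [512.85 -75.23 168.49] 34.29471917879089
scene (array([513.73, -74.24,   0.13]), np.float64(0.04235097957482281))
side (array([513.32, -73.62,   0.13]), np.float64(0.04286080304527651))
```

View pics/g.png

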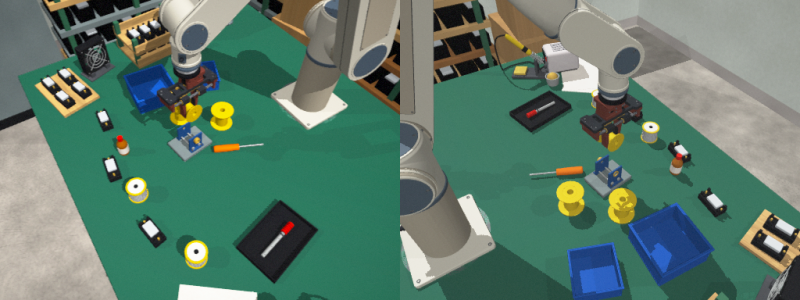

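The reel is in the gripper, the stand is unmoved (513.5,-73.9,0.13), and the axle is still in the tray. Carrying the reel to the larger bin.

move_arm:
  motion:
    - [0,-20,0,0,0,0,30]
    - [0,-50,0,0,0,0,30]
    - [0,-80,0,0,0,0,30]
    - [0,-110,0,0,0,0,30]
    - [0,-140,0,0,0,0,30]

```text
t: 14.58
ee_pos: [512.9, -216.4, 166.7]
orientation: [-3.135, -0.197, 0.001]
ft_force: [0.3, 0.0, -0.1]
width: 34.0
```

move_arm:
  motion:
    - [0,-30,0,0,0,0,30]
    - [0,-60,0,0,0,0,30]
    - [-1,-90,0,0,0,0,30]
    - [-1,-120,0,0,0,0,30]
    - [-2,-140,0,0,0,0,30]

```text
t: 15.0
ee_pos: [511.1, -357.7, 166.7]
orientation: [3.135, 0.194, 0.0]
ft_force: [-0.4, -0.0, -0.5]
width: 34.5
```

move_arm:
  motion:
    - [0,-12,0,0,0,0,30]
    - [0,-18,0,0,0,0,30]
    - [0,-18,0,0,0,0,30]
    - [0,-18,-10,0,0,0,30]
    - [0,-18,-30,0,0,0,30]

```text
t: 15.42
ee_pos: [512.9, -373.1, 138.1]
orientation: [3.133, 0.197, 0.005]
ft_force: [-0.4, -1.1, 0.7]
width: 34.2
```

```bash
python3 - <<'E'
from fit import *
o=get_obs(); print(o["t"],o["ft_force"],o["ee_pos"],o["width"])
a=[]
for n,w in(("scene",70),("side",70)):
    im=get_image(n); c=proj(im,[[510,-373,70]])[0].astype(int); y,x=min(max(c[1]-w,0),384-2*w),max(c[0]-w,0)
    a.append(cv2.resize(im["color"][y:y+2*w,x:x+2*w,::-1],(400,400),interpolation=3))
cv2.imwrite("pics/i.png",np.hstack(a))
E
```

```text
15.4167 [-0.36 -1.13  0.7 ] [ 512.92 -373.11  138.14] 34.194144047583706
```

View pics/i.png

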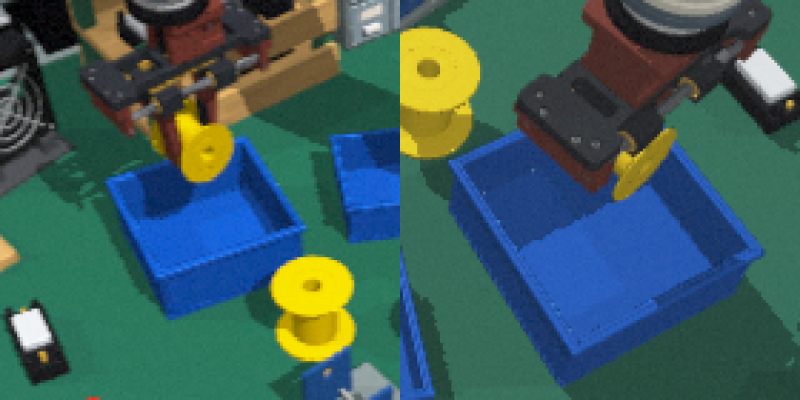

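The reel hangs above the larger bin, and the box fits from both views put its centre at (511,-373), under the tool. Lowering and releasing.

move_arm:
  motion:
    - [-1,0,-30,0,0,0,30]
    - [-1,0,-60,0,0,0,30]
    - [-1,0,-90,0,0,0,30]
    - [-1,0,-108,0,0,0,30]
    - [-1,0,-114,0,0,0,30]

```text
t: 15.93
ee_pos: [508.9, -371.1, 19.8]
orientation: [-3.132, -0.198, 0.006]
ft_force: [-1.9, 1.8, 4.8]
width: 34.4
```

move_arm:
  motion:
    - [0,0,0,0,0,0,30]
    - [0,0,0,0,0,0,36]
    - [0,0,0,0,0,0,40]
    - [0,0,0,0,0,0,46]
    - [0,0,0,0,0,0,52]

```text
t: 16.35
ee_pos: [511.2, -374.0, 24.1]
orientation: [3.134, 0.196, 0.003]
ft_force: [0.1, -0.1, -0.5]
width: 48.8
```

move_arm:
  motion:
    - [0,0,0,0,0,0,52]
    - [0,0,15,0,0,0,52]
    - [0,0,45,0,0,0,52]
    - [0,0,85,0,0,0,52]
    - [0,0,125,0,0,0,52]

```text
t: 16.77
ee_pos: [509.8, -373.0, 149.4]
orientation: [-3.134, -0.196, 0.002]
ft_force: [1.5, -0.3, 0.1]
width: 51.5
```

move_arm:
  motion:
    - [0,0,20,0,0,0,52]
    - [0,30,50,0,0,0,52]
    - [20,60,80,0,0,0,52]
    - [40,90,80,0,0,0,52]
    - [60,120,80,0,0,0,52]

```text
t: 17.18
ee_pos: [572.3, -252.9, 232.4]
orientation: [3.133, 0.194, 0.009]
ft_force: [-0.1, 0.4, -0.4]
width: 52.2
```

```bash
python3 - <<'E'
from fit import *
o=get_obs(); print(o["t"],o["ft_force"],o["ee_pos"],o["width"])
a=[]
for n in("scene","side"):
    im=get_image(n); print(n,fit(im,[513,-74,.13],(1,)))
    a.append(cv2.resize(im["color"][:,:,::-1],(400,300),interpolation=3))
im=get_image("side");c=proj(im,[[510,-373,30]])[0].astype(int);w=60
b=cv2.resize(im["color"][c[1]-w:c[1]+w,c[0]-w:c[0]+w,::-1],(300,300),interpolation=3)
im=get_image("scene");c=proj(im,[[510,-373,30]])[0].astype(int)
b2=cv2.resize(im["color"][c[1]-w:c[1]+w,c[0]-w:c[0]+w,::-1],(300,300),interpolation=3)
cv2.imwrite("pics/j.png",np.vstack([np.hstack(a),np.pad(np.hstack([b2,b]),((0,0),(0,200),(0,0)))]))
E
```

```text
17.1833 [-0.11  0.37 -0.36] [ 572.3  -252.95  232.4 ] 52.1532921947479
scene (array([513.73, -74.24,   0.13]), np.float64(0.04235097957482281))
side (array([514.78, -73.75,   0.13]), np.float64(0.04373764731718033))
```

View pics/j.png

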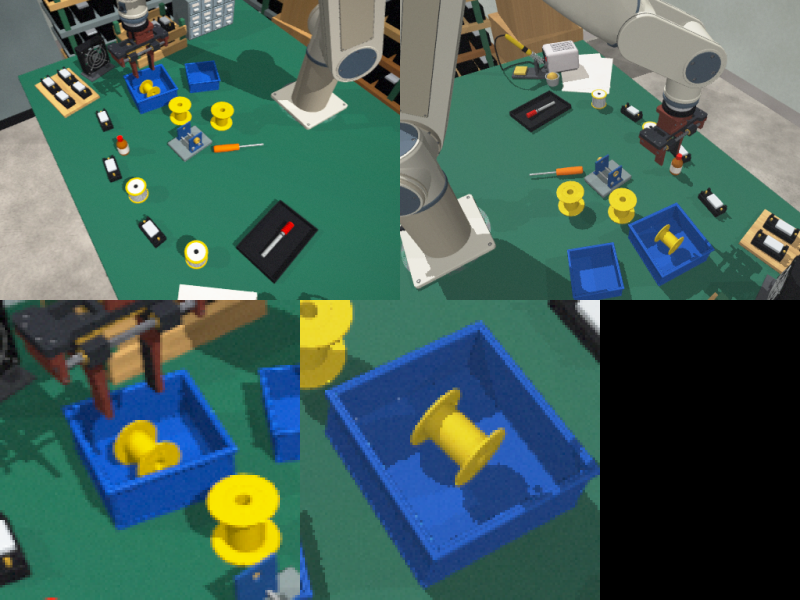

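The reel lies in the larger bin (crops at (148,448) and (457,437)), the axle is in the tray, and the stand and bystanders are where they were. I'll let the arm settle clear of everything and hand in.

move_arm:
  motion:
    - [0,0,0,0,0,0,52]
    - [0,0,0,0,0,0,52]
    - [0,0,0,0,0,0,52]
    - [0,0,0,0,0,0,52]
    - [0,0,0,0,0,0,52]

```text
t: 17.8
ee_pos: [570.0, -254.2, 227.5]
orientation: [-3.135, -0.194, 0.001]
ft_force: [0.9, -0.4, -1.0]
width: 52.3
```

```bash
python3 -c "
from workcell import *
o=get_obs();print(o['t'],o['ft_force']);print(close_job())"
```

```text
17.8 [ 0.89174279 -0.36973557 -0.95049836]
the job is handed in; nothing more can be done
None
```

The job is done and handed in at 17.8 s. I drew the axle straight out along its line and laid it flat in the black tray. I then lifted the empty reel straight up off the tie rods and set it down in the larger blue bin.

- **Placing:** the last pictures show the reel in the larger bin and the axle flat inside the tray. The full reels, look-alike reels and other bystanders look untouched. That last part I judged by eye only, not by measurement.
- **Stand:** its fitted pose stayed within about 1 mm of the start and its heading within about 0.01 rad. Some fits in between were several mm off, while the arm hid part of the stand. One scene fit failed outright once the knob had left the search area; I fixed the fit and repeated it.
- **Forces:** the wrist readings reported at the ends of moves never passed about 6 N. The highest was 4.8 N upward while lowering the reel, when the arm dipped about 4 mm before settling.

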